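# Hook the yellow parts box forward out of the deep shelf

### The job

Take the orange-handled telescopic pull hook from its rest and, with the hook, drag the yellow-rimmed parts box forward out of its deep shelf bay until its front lies square and flush against the black stop strip, and snug it up there for half a second by pulling 5 to 10 N harder than it takes to slide it (never more than 25 N on the box). Then unhook, and lay the hook back on its rest as it lay before. Do not touch the boxes with the gripper, do not tip the yellow box, and leave the blue-rimmed box and the other things on the bench alone.

Things in the scene. Friction and masses are not known exactly. Their poses are not given: they have to be found in the camera images.
- hook: Telescopic pull hook, 130 g, level on its rest. Origin: middle of grip, on the bar axis, 65 mm up at start; +x to the claw. Square handle 18 mm thick, x -65 to 45 mm; tube 11 mm thick to x 125; in it a stiff rod 8 mm thick, set anew each time and not reported, ends in a claw plate 30 mm wide (y), 5 thick, 34 below to 4 mm above the axis; its near (pulling) face at x 165 to 200 mm: feel for it.
- collar (a point): On the hook: front end of the tube, at (125, 0, 0) mm in the hook's frame; tells which way round the hook lies.
- rest: Fixed hook rest, grey posts on an aluminium plate 200 x 70 x 8 mm. Origin on the table; x along the hook as it lies, to the claw. Notched posts at x -50 mm (under the handle; notch 26 mm wide, floor 56 mm high, cheeks to 70) and x +100 mm (under the tube; V notch, floor 59.5 mm high, cheeks to 77). A hook laid properly has its origin at about (0, 0, 65) mm here, axes parallel.
- shelf: Fixed two-bay shelf, clear walls, 278 mm wide, 220 deep, 150 high, open in front. Origin on the table under the middle of the roof's front edge; +x into the shelf. Wooden deck 12 mm thick, x -47 to 220 mm; roof (a grating, 23 mm gaps) x 0 to 220, underside 142 mm above the table; walls 6 mm thick at y -136, 0, 136 (bays 130 wide). Fixed things up to 70 mm high stand on the rear of the roof.
- stop: Black rubber stop strip fixed across the front of the shelf's deck, 278 mm wide, 12 mm thick, 48 mm high, its top 60 mm above the table. Origin: middle of the foot of its rear face (which the box comes up against), at (-35, 0, 12) mm in the shelf's frame; axes parallel to the shelf's.
- box_yellow: White open box, yellow rim, 110 (x) x 90 (y) x 60 mm high, walls 5 mm, loose on the deck in either bay, askew, front 40 to 75 mm inside the roof's edge. Origin: middle of its front outer face's bottom edge; +x to its rear. Rim 72 mm above the table. Inside, x 5 to 70 mm is empty; parts behind stand to 25 mm. 0.25 to 0.5 kg, drags with unknown 1 to 6 N; at the stop the pull rises sharply.
- box_blue: Same box with a blue rim, in the other bay; to be left alone.
- rotor: Yellow toy rotor ring, 150 mm across, 14 mm high, lying flat; bystander. Origin: centre of its underside.
- gluetube: Blue and white glue tube, about 115 mm long, 24 mm high, lying; bystander. Origin: underside, about its middle.
- screwdriver: Red-handled screwdriver, 160 mm, lying; bystander.
- bottle: White jar, 48 mm across, 100 mm high; bystander. Origin: centre of its underside.
- chassis: Clear round model chassis plate, 110 mm across, 34 mm high; bystander. Origin: centre of its underside.

How it is judged:
By the outcome, as a careful person would: the job done as asked, in the order asked, and still so for the second after the job is handed in, with the robot touching nothing.
It also fails if it takes over 61 s, if anything falls off the work surface, if the arm or the gripper's body presses on something with over 40 N, if the wrist force passes 120 N, or if a joint passes its speed limit or range.

### The arm

A 6-joint arm with a two-finger parallel gripper is mounted at the origin on the work surface. World frame = base frame: x ahead of the robot, y to its left, z up, the work surface at z = 0. Lengths are in m, angles in degrees, forces in N, time in s.
With the tool pointing down it reaches from about 0.25 to 0.725 m from the base axis. Payload 9.7 kg.
Tool frame: the origin (TCP) lies midway between the tips of the shut fingers; the grasp point (between the pads) lies 19 mm behind it; z points along the fingers, y is the line along which they close (so a half turn about z gives the same grasp; the last joint's range is limited). The gripper opens to 85 mm and grips with 20 to 120 N. Pads are 22 mm wide; open, the fingers measure 114 mm over their backs; the gripper's body (76 mm by 85 mm) begins 54 mm behind the grasp point. The pads swing forward as they close: fully open they stand 13 mm farther back than shut.
Start: joints at [-65.203, 4.979, 10.078, 95.1, 0, 90], TCP at [0.231, -0.499, 0.231] pointing down, gripper open.
Joint ranges: [-179.16, 179.16], [-48.56, 103.87], [-65.8, 70.77], [-126.05, 130.52], [-82.76, 87.17], [-180, 180]. Speed limits (degrees/s): [127.2, 127.2, 147.25, 180, 180, 180].

### API

Orientations are given as [roll, pitch, yaw] about the fixed x, y, z axes, in that order (R = Rz(yaw) Ry(pitch) Rx(roll)).
In Python, from workcell import bot gives the robot as it stands. The module is installed in compiled form; this text tells all that it offers.
- The arm moves only by the tool send_rows, never from a script. Its argument "moves" is one flat list of numbers, 7 for each row, row after row: the shift along the world's x, y, z normalised to -1 to 1, where 1 is 0.025 m, then the turn, a rotation vector about the world's x, y, z normalised to -1 to 1, where 1 is 0.15 rad, then the closure, from -1 (fully open) to 1 (shut), so that 0 is half open. A call has 1 to 8 rows; each row shifts and turns the commanded pose from where the row before left it; what a row does not reach is not made up. A row lasts 1/8 s, in which the tool goes at most 62.5 mm and 10.7 degrees, less where a joint would pass 70% of its speed; a pose out of reach is approached as far as the arm can. A call with a number of a shift or a turn outside -1 to 1 is refused whole. A call with a gripper value outside its range is refused whole. The fingers move at their own pace and stop on an object; "squeeze" is the grip in N (left out, the last holds). Time passes only in rows, so rows that do not move let the fingers close. It gives the time, the measured TCP pose, the force, the opening and the grip force at its end, in the units of the state.
- bot.get_obs(): the state, without advancing time (a new reading comes with each control period).
- bot.camera(name): name is "scene" or "side" or "wrist"; returns a dict with "color" (480x640x3 uint8, red, green, blue), "camera_matrix" (3x3 intrinsics, pixels), "D" ([k1, k2, p1, p2, k3] as OpenCV has them; the pictures are not rectified), "R" (3x3) and "t" (3): a world point X has camera coordinates R X + t. Camera axes: x right, y down, z forward; pixel columns grow to the right and rows downward; lengths in m; the calibration is good to about 2 mm. A picture is of the moment at which its call begins. There is no depth.
- bot.job_done(): hands the job in; it is judged then, once.
Trained networks look in the newest picture that a camera, given by its name, has taken for a name from the list of things; names that differ only in an ending like _2 or _b are one class to them, and where a whole thing is asked for, a point or a joint stands for the part that bears it (a point fixed in the world has none). Each returns a list of dicts, best first, with "p" (0 to 1); they miss things now and then, are a little off and sometimes report something else, mostly with a low value. They report only what shows in the picture. A call takes as long as a camera call.
- bot.boxes_of(camera, query): "extent" ([left, top, right, bottom] in pixels, round what is visible of it).
- bot.trace(camera, query): "region" (480x640 bool, what is visible of it) and "extent" ([left, top, right, bottom] in pixels, round what is visible of it).
- bot.landmark_of(camera, query): "pixel" ([column, row] in pixels: a listed point, or the origin of a listed thing).
The state is a dict: "time": time; "q": joint angles; "qd": joint speeds; "joint_efforts": joint torques, N m; "ee_pos": TCP position; "tcp_rot": TCP orientation; "wrist_force": force on the tool from outside, world axes, zero at the start; "torque": the same for the moment, N m; "opening": finger opening in m; "grasp_force": force on a finger pad.
Only numpy, scipy, OpenCV 4.12 (cv2) and the standard library are available. Lean on these libraries where they do the work, as an engineer would, in place of code of your own. Each camera call takes 0.05 s, during which the arm holds its last target. There are 200 camera calls.

## Working session

There is one attempt and no reset: what is moved stays moved. The work goes in short steps, Python scripts to look and compute and a tool call to move; the robot and the scene stay as the last step left them, time stands still between calls to the robot, and variables do not carry over. Pictures are saved under pics/ and viewed, at most 12 in all, crops included, and the job is handed in when it is done.

Besides the shell and the picture viewer there is one more tool, called after "Emit:" in YAML: its name, and indented under it one key for each argument. send_rows: Moves the arm, as the interface text tells. Its arguments: {"type":"object","properties":{"moves":{"type":"array"},"squeeze":{"type":"number"}},"required":["moves"]}

```bash
mkdir -p pics; cat > h.py <<'E'
import numpy as np, cv2
from workcell import bot
def cam(n,f=None):
    c=bot.camera(n)
    if f: cv2.imwrite('pics/'+f,c['color'][:,:,::-1])
    return c
def ray(c,px):
    u=cv2.undistortPoints(np.array([[px]],float),np.array(c['camera_matrix']),np.array(c['D']))[0,0]
    R=np.array(c['R']);t=np.array(c['t'])
    return -R.T@t, R.T@np.array([u[0],u[1],1.])
def atz(c,px,z):
    o,d=ray(c,px); return o+d*(z-o[2])/d[2]
def tri(*cp):
    A=np.zeros((3,3));b=np.zeros(3)
    for c,p in cp:
        o,d=ray(c,p);d=d/np.linalg.norm(d);P=np.eye(3)-np.outer(d,d);A+=P;b+=P@o
    X=np.linalg.solve(A,b)
    res=[]
    for c,p in cp:
        res.append(np.linalg.norm(proj(c,X)-p))
    return X,np.round(res,1)
def proj(c,X):
    return cv2.projectPoints(np.array([X],float).reshape(-1,1,3),cv2.Rodrigues(np.array(c['R']))[0],np.array(c['t'],float),np.array(c['camera_matrix']),np.array(c['D']))[0].reshape(-1,2).squeeze()
E
python3 - <<'E'
from h import *
np.set_printoptions(precision=3,suppress=True)
C={n:cam(n,n+'0.png') for n in('scene','side','wrist')}
for n,c in C.items(): print(n,-np.array(c['R']).T@c['t'], np.array(c['R'])[2])
for q in('hook','collar','rest','shelf','stop','box_yellow','box_blue','bottle','rotor','gluetube','screwdriver','chassis'):
    P={}
    for n in C:
        l=bot.landmark_of(n,q)
        if l: print(q,n,np.round(l[0]['pixel']),round(l[0]['p'],2)); 
        if l and l[0]['p']>.4:P[n]=l[0]['pixel']
    if len(P)>1: print('   ',*tri(*[(C[n],P[n]) for n in P]))
print(bot.get_obs())
E
```

```text
scene [0.923 0.516 1.152] [-0.291 -0.417 -0.861]
side [0.26  0.864 1.126] [ 0.197 -0.62  -0.759]
wrist [ 0.296 -0.47   0.374] [-0.25  -0.114 -0.962]
hook scene [298. 127.] 0.58
hook side [385. 181.] 0.58
    [ 0.446 -0.263  0.073] [1.1 1. ]
collar scene [254. 152.] 0.77
collar side [342. 175.] 0.89
    [ 0.569 -0.262  0.063] [0.2 0.2]
rest scene [298. 140.] 0.71
rest side [383. 197.] 0.73
    [ 0.444 -0.264  0.015] [0.3 0.2]
shelf scene [323. 293.] 0.57
shelf side [280. 282.] 0.66
    [ 0.623  0.102 -0.01 ] [0.9 0.8]
stop scene [338. 282.] 0.88
stop side [295. 280.] 0.85
    [0.584 0.101 0.009] [1.3 1.1]
box_yellow scene [291. 277.] 0.81
box_yellow side [271. 251.] 0.59
    [0.669 0.046 0.033] [0.4 0.3]
box_blue scene [319. 336.] 0.85
box_blue side [245. 293.] 0.74
    [0.688 0.179 0.009] [1.  0.8]
bottle scene [444. 406.] 0.65
bottle side [247. 401.] 0.87
    [0.569 0.437 0.006] [0.5 0.4]
rotor scene [464. 306.] 0.64
rotor side [345. 378.] 0.86
    [ 0.385  0.298 -0.026] [1.9 1.8]
gluetube scene [407. 241.] 0.79
gluetube side [361. 306.] 0.67
    [0.401 0.115 0.009] [2.1 1.9]
screwdriver side [387. 250.] 0.83
chassis scene [246. 103.] 0.77
chassis side [382. 157.] 0.6
    [ 0.489 -0.445  0.009] [1.4 1.2]
{'time': 1.95, 'q': array([-65.203,   4.977,  10.077,  95.1  ,  -0.001,  90.002]), 'qd': array([ 0.013, -0.061,  0.101,  0.018,  0.129, -0.052]), 'joint_efforts': array([  0.001, -52.009,  46.486,   0.002,   0.   ,  -0.   ]), 'ee_pos': array([ 0.231, -0.499,  0.231]), 'tcp_rot': array([-180.   ,    0.001,   24.795]), 'wrist_force': array([ 0.007, -0.921,  0.063]), 'torque': array([ 0.001,  0.016, -0.013]), 'grasp_force': 0.0, 'opening': 0.08569020252973805}
```

View pics/scene0.png

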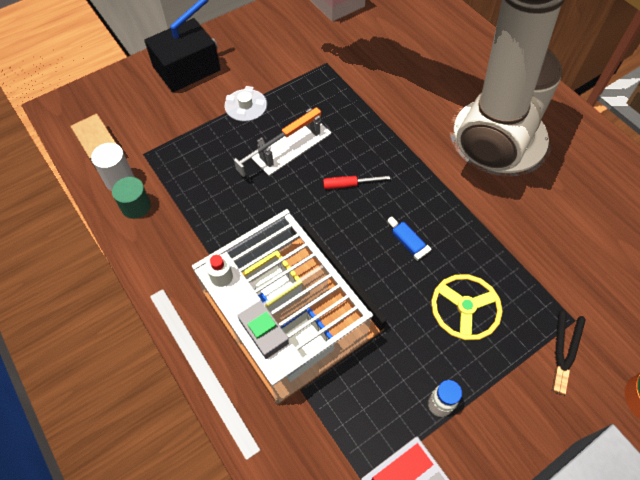

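View pics/side0.png

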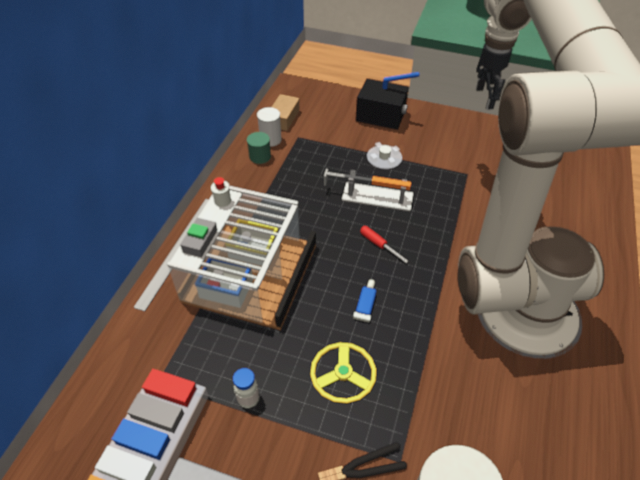

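Emit:
send_rows:
  moves: [0.84, 0.94, 0, 0, 0, -0.36, -1, 0.84, 0.94, 0, 0, 0, -0.36, -1, 0.84, 0.94, 0, 0, 0, -0.36, -1, 0.84, 0.94, 0, 0, 0, -0.36, -1, 0.84, 0.94, 0, 0, 0, -0.36, -1, 0.84, 0.94, -0.2, 0, 0, -0.36, -1, 0.84, 0.94, -0.2, 0, 0, -0.36, -1, 0.84, 0.94, -0.2, 0, 0, -0.366, -1]

```text
time: 2.95
ee_pos: [0.3993, -0.3105, 0.2162]
tcp_rot: [180.0, -0.0, -0.1]
wrist_force: [0.2, 0.4, 0.3]
opening: 0.0858
grasp_force: 0.0
```

Emit:
send_rows:
  moves: [0.84, 0.94, -0.3, 0, 0, 0, -1, 0.84, 0.94, -0.3, 0, 0, 0, -1, 0, 0, 0, 0, 0, 0, -1]

```text
time: 3.32
ee_pos: [0.4414, -0.2629, 0.2006]
tcp_rot: [-180.0, 0.0, 0.1]
wrist_force: [-0.7, 0.0, -0.9]
opening: 0.0854
grasp_force: 0.0
```

```bash
python3 - <<'E'
from h import *
np.set_printoptions(precision=4,suppress=True)
o=bot.get_obs();print(o['time'],o['ee_pos'],o['tcp_rot'],o['wrist_force'])
c=cam('wrist','w1.png')
for q,z in(('hook',.065),('collar',.065),('rest',0)):
    l=bot.landmark_of('wrist',q)
    if l: print(q,l[0],atz(c,l[0]['pixel'],z))
l=bot.trace('wrist','hook')
if l:
    m=l[0]['region']; print(l[0]['extent'],l[0]['p'])
    ys,xs=np.nonzero(m); pts=[]
    for v in range(ys.min(),ys.max()+1,15):
        r=xs[ys==v]; 
        if len(r): print(v,r.min(),r.max(),atz(c,[(r.min()+r.max())/2,v],.065))
E
```

```text
3.325 [ 0.4414 -0.2629  0.2006] [-179.9602    0.0433    0.1437] [-0.7116  0.0438 -0.924 ]
hook {'pixel': [329.6, 240.5], 'p': 0.85} [ 0.4333 -0.274   0.065 ]
collar {'pixel': [312.7, 79.3], 'p': 0.76} [ 0.5615 -0.2594  0.065 ]
rest {'pixel': [325.7, 216.6], 'p': 0.6} [ 0.4408 -0.272   0.    ]
[287.0, 3.8, 345.5, 306.5] 0.9
0 284 324 [ 0.6144 -0.2531  0.065 ]
15 287 320 [ 0.6048 -0.2526  0.065 ]
30 302 313 [ 0.5951 -0.2555  0.065 ]
45 304 314 [ 0.5851 -0.2566  0.065 ]
60 307 315 [ 0.5749 -0.2581  0.065 ]
75 307 317 [ 0.5645 -0.2588  0.065 ]
90 307 320 [ 0.5539 -0.26    0.065 ]
105 309 322 [ 0.5431 -0.2615  0.065 ]
120 310 323 [ 0.5321 -0.2623  0.065 ]
135 312 325 [ 0.5208 -0.264   0.065 ]
150 313 326 [ 0.5092 -0.2648  0.065 ]
165 315 327 [ 0.4974 -0.2661  0.065 ]
180 318 330 [ 0.4852 -0.2687  0.065 ]
195 314 335 [ 0.4728 -0.2692  0.065 ]
210 315 336 [ 0.4601 -0.2701  0.065 ]
225 317 338 [ 0.4471 -0.272   0.065 ]
240 319 339 [ 0.4337 -0.2734  0.065 ]
255 320 340 [ 0.42   -0.2745  0.065 ]
270 322 341 [ 0.406 -0.276  0.065]
285 323 343 [ 0.3915 -0.2776  0.065 ]
300 325 344 [ 0.3767 -0.2792  0.065 ]
```

View pics/w1.png

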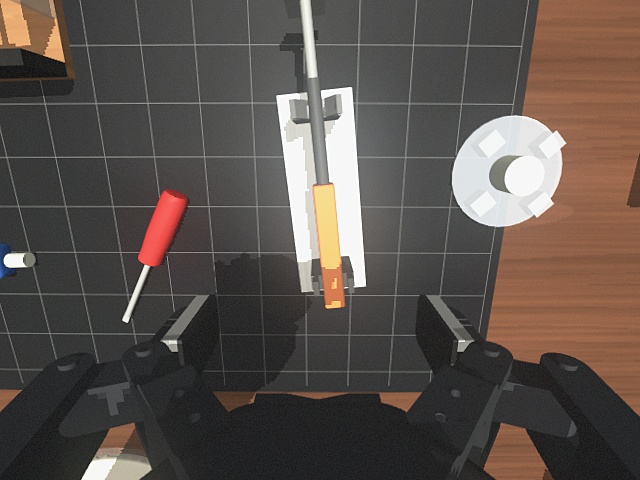

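Emit:
send_rows:
  moves: [-0.1, -0.14, -0.77, 0, 0, 0.23, -1, -0.1, -0.14, -0.9, 0, 0, 0.23, -1, -0.1, -0.14, -0.9, 0, 0, 0.23, -1, 0, 0, -0.9, 0, 0, 0, -1, 0, 0, -0.9, 0, 0, 0, -1, 0, 0, -0.9, 0, 0, 0, -1, 0, 0, -0.9, 0, 0, 0, -1, 0, 0, 0, 0, 0, 0, 0]
  squeeze: 40

```text
time: 4.58
ee_pos: [0.4319, -0.2748, 0.0458]
tcp_rot: [-179.9, 0.1, 5.9]
wrist_force: [-0.4, -0.8, 0.6]
opening: 0.0694
grasp_force: 0.0
```

Emit:
send_rows:
  moves: [0, 0, 0, 0, 0, 0, 1, 0, 0, 0, 0, 0, 0, 1, 0, 0, 0, 0, 0, 0, 1, 0, 0, 0, 0, 0, 0, 1]

```text
time: 5.08
ee_pos: [0.4336, -0.2752, 0.0481]
tcp_rot: [179.9, -0.1, 5.9]
wrist_force: [-0.3, -0.4, 7.0]
opening: 0.0172
grasp_force: 39.3
```

Emit:
send_rows:
  moves: [0, 0, 0.2, 0, 0, 0, 1, 0, 0, 0, 0, 0, 0, 1, 0, 0, 0.6, 0, 0, 0, 1, 0, 0, 0.8, 0, 0, 0, 1, 0, 0, 0.8, 0, 0, 0, 1, 0, 0, 0.8, 0, 0, 0, 1, 0, 0, 0.6, 0, 0, 0, 1, 0, 0, 0, 0, 0, 0, 1]
  squeeze: 110

```text
time: 6.08
ee_pos: [0.4337, -0.2751, 0.1434]
tcp_rot: [179.9, -0.1, 5.9]
wrist_force: [0.0, -0.6, -1.4]
opening: 0.0161
grasp_force: 107.1
```

```bash
python3 - <<'E'
from h import *
np.set_printoptions(precision=4,suppress=True)
o=bot.get_obs();print(o['time'],o['ee_pos'],o['tcp_rot'],o['wrist_force'],o['opening'])
c=cam('wrist','w2.png');s=cam('scene','s2.png');d=cam('side','d2.png')
zo=o['ee_pos'][2]+.019
l=bot.trace('wrist','hook')
m=l[0]['region']; ys,xs=np.nonzero(m)
for v in range(ys.min(),ys.max()+1,12):
    r=xs[ys==v]
    if len(r): print(v,r.min(),r.max(),atz(c,[(r.min()+r.max())/2,v],zo))
# shelf features from scene: stop trace, blue/yellow box traces
for n,cc in(('scene',s),('side',d)):
  for q in('stop','box_yellow'):
    l=bot.trace(n,q)
    if l:
        m=l[0]['region'].astype(np.uint8); print(n,q,l[0]['p'],l[0]['extent'],cv2.boxPoints(cv2.minAreaRect(np.argwhere(m)[:,::-1].astype(np.float32))).round().tolist())
E
python3 - <<'E'
import cv2,numpy as np
a=cv2.imread('pics/scene0.png')[200:400,180:400];b=cv2.imread('pics/side0.png')[170:330,160:330]
a=cv2.resize(a,(440*1,400));b=cv2.resize(b,(360,339));o=np.zeros((400,800,3),np.uint8);o[:,:440]=a;o[:339,440:]=b
cv2.imwrite('pics/crop.png',o)
E
```

```text
6.075 [ 0.4337 -0.2751  0.1434] [179.9278  -0.091    5.922 ] [ 0.0354 -0.558  -1.383 ] 0.016091041154571592
0 297 329 [ 0.5499 -0.2622  0.1624]
12 297 329 [ 0.5465 -0.2625  0.1624]
24 298 329 [ 0.543  -0.263   0.1624]
36 298 330 [ 0.5395 -0.2635  0.1624]
48 297 330 [ 0.5359 -0.2637  0.1624]
60 299 330 [ 0.5324 -0.2644  0.1624]
72 299 331 [ 0.5287 -0.265   0.1624]
84 298 330 [ 0.5249 -0.265   0.1624]
96 299 330 [ 0.5211 -0.2656  0.1624]
108 300 330 [ 0.5173 -0.2662  0.1624]
120 300 330 [ 0.5133 -0.2666  0.1624]
132 300 330 [ 0.5093 -0.267   0.1624]
144 301 330 [ 0.5053 -0.2676  0.1624]
156 301 330 [ 0.5011 -0.268   0.1624]
168 300 330 [ 0.4968 -0.2683  0.1624]
180 301 331 [ 0.4926 -0.2691  0.1624]
192 302 331 [ 0.4882 -0.2697  0.1624]
204 296 337 [ 0.4837 -0.2702  0.1624]
216 292 340 [ 0.4791 -0.2705  0.1624]
228 292 340 [ 0.4745 -0.2709  0.1624]
240 293 340 [ 0.4697 -0.2716  0.1624]
252 293 340 [ 0.4649 -0.2721  0.1624]
264 293 340 [ 0.4599 -0.2726  0.1624]
276 294 340 [ 0.4549 -0.2734  0.1624]
288 293 340 [ 0.4497 -0.2737  0.1624]
300 294 340 [ 0.4445 -0.2744  0.1624]
312 297 338 [ 0.4391 -0.2752  0.1624]
324 298 337 [ 0.4336 -0.2758  0.1624]
336 298 337 [ 0.4279 -0.2764  0.1624]
348 298 337 [ 0.4221 -0.277   0.1624]
360 297 338 [ 0.4162 -0.2776  0.1624]
372 297 339 [ 0.4102 -0.2785  0.1624]
384 297 339 [ 0.404  -0.2791  0.1624]
396 302 335 [ 0.3977 -0.28    0.1624]
scene stop 0.76 [304.7, 225.7, 389.4, 333.0] [[298.0, 229.0], [308.0, 222.0], [390.0, 324.0], [380.0, 331.0]]
scene box_yellow 0.68 [241.9, 253.5, 295.0, 301.9] [[241.0, 273.0], [277.0, 248.0], [299.0, 279.0], [263.0, 304.0]]
side stop 0.96 [276.5, 232.0, 316.3, 328.7] [[270.0, 322.0], [312.0, 231.0], [321.0, 235.0], [280.0, 326.0]]
side box_yellow 0.71 [228.7, 218.8, 279.0, 246.4] [[231.0, 233.0], [234.0, 218.0], [278.0, 228.0], [274.0, 244.0]]
```

View pics/crop.png

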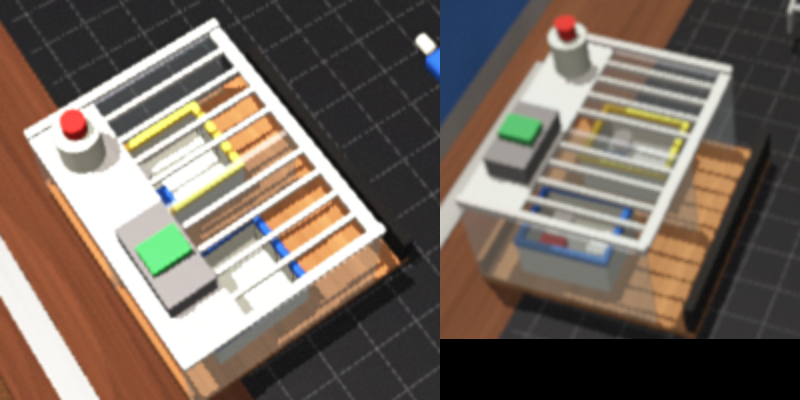

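```bash
python3 - <<'E'
from h import *
np.set_printoptions(precision=4,suppress=True)
s=cam('scene');d=cam('side')
P={'FR':((288.5,211),(297.9,201.2)),'FL':((371.5,315),(255.8,286.1)),'RL':((275,385),(169.4,266.3)),'RR':((192.5,266),None)}
for k,(a,b) in P.items():
    if b: print(k,*tri((s,a),(d,b)))
    print('  z.15',atz(s,a,.15), atz(d,b,.15) if b else '')
for n,c,q in(('scene',s,0),('side',d,1)):
  m=bot.trace(n,'stop')[0]['region']; g=np.argwhere(m)[:,::-1].astype(np.float32)
  W=np.array([atz(c,p,.06)[:2] for p in g[::7]],np.float32)
  r=cv2.minAreaRect(W); print(n,r, np.array(cv2.boxPoints(r)))
# yellow rim pixels
B=None
for n,c in(('scene',s),('side',d)):
  h=cv2.cvtColor(c['color'],cv2.COLOR_RGB2HSV); m=cv2.inRange(h,(24,110,110),(34,255,255))
  e=bot.boxes_of(n,'box_yellow')[0]['extent']; x0,y0,x1,y1=[int(v) for v in e]
  mm=np.zeros_like(m);mm[y0-6:y1+6,x0-6:x1+6]=m[y0-6:y1+6,x0-6:x1+6]
  g=np.argwhere(mm)[:,::-1]; W=np.array([atz(c,p,.072)[:2] for p in g.astype(float)],np.float32)
  r=cv2.minAreaRect(W); print(n,len(g),r,cv2.boxPoints(r))
E
```

```text
FR [ 0.6193 -0.0292  0.1588] [1.5 1.2]
  z.15 [ 0.6183 -0.0309  0.15  ] [ 0.6219 -0.041   0.15  ]
FL [0.6168 0.2449 0.1578] [1.  0.8]
  z.15 [0.6154 0.2444 0.15  ] [0.6191 0.238  0.15  ]
RL [0.8297 0.2505 0.1481] [1.1 0.8]
  z.15 [0.8308 0.2527 0.15  ] [0.828  0.2498 0.15  ]
  z.15 [ 0.839  -0.0311  0.15  ] 
scene ((0.5810399651527405, 0.11201748996973038), (0.2826741933822632, 0.024783246219158173), 88.99907684326172) [[ 0.5662 -0.0291]
 [ 0.591  -0.0295]
 [ 0.5959  0.2531]
 [ 0.5711  0.2535]]
side ((0.5696403384208679, 0.11777455359697342), (0.025151396170258522, 0.300523042678833), 0.6258194446563721) [[ 0.5554  0.2679]
 [ 0.5587 -0.0326]
 [ 0.5839 -0.0323]
 [ 0.5806  0.2682]]
scene 334 ((0.708319365978241, 0.04079316556453705), (0.0858696848154068, 0.09460606426000595), 1.94745934009552) [[ 0.6638  0.0866]
 [ 0.667  -0.0079]
 [ 0.7528 -0.005 ]
 [ 0.7496  0.0895]]
side 132 ((0.7190210223197937, 0.04195341467857361), (0.10968732833862305, 0.09264714270830154), 1.1380789279937744) [[ 0.6633  0.0872]
 [ 0.6651 -0.0055]
 [ 0.7748 -0.0033]
 [ 0.7729  0.0894]]
```

Emit:
send_rows:
  moves: [-0.2, 0.9, 0, 0, 0, -0.09, 1, -0.2, 0.9, 0, 0, 0, -0.09, 1, -0.2, 0.9, 0, 0, 0, -0.09, 1, -0.2, 0.9, 0, 0, 0, -0.09, 1, -0.2, 0.9, 0, 0, 0, -0.09, 1, -0.2, 0.9, 0, 0, 0, -0.09, 1, -0.2, 0.9, 0, 0, 0, -0.09, 1, -0.2, 0.9, 0, 0, 0, -0.09, 1]

```text
time: 7.78
ee_pos: [0.393, -0.0941, 0.1422]
tcp_rot: [180.0, -0.0, -0.3]
wrist_force: [0.5, 0.3, -0.9]
opening: 0.0159
grasp_force: 107.4
```

Emit:
send_rows:
  moves: [0, 0.9, -0.3, 0, 0, 0, 1, 0, 0.9, -0.3, 0, 0, 0, 1, 0, 0.9, -0.4, 0, 0, 0, 1, 0, 0.9, -0.4, 0, 0, 0, 1, 0, 0.9, -0.44, 0, 0, 0, 1, 0, 0.9, 0, 0, 0, 0, 1, 0, 0, 0, 0, 0, 0, 1]

```text
time: 8.65
ee_pos: [0.3937, 0.0145, 0.0963]
tcp_rot: [-178.9, -0.0, 1.4]
wrist_force: [0.3, -0.1, -1.4]
opening: 0.0161
grasp_force: 107.3
```

```bash
python3 - <<'E'
from h import *
np.set_printoptions(precision=4,suppress=True)
o=bot.get_obs();print(o['time'],o['ee_pos'],o['tcp_rot'],o['wrist_force'],o['opening'])
c=cam('wrist','w3.png');d=cam('side','d3.png')
zo=o['ee_pos'][2]+.019
m=bot.trace('wrist','hook')[0]['region']; ys,xs=np.nonzero(m)
for v in range(ys.min(),ys.max()+1,30):
    r=xs[ys==v]
    if len(r): print(v,r.min(),r.max(),atz(c,[(r.min()+r.max())/2,v],zo))
a=cv2.imread('pics/d3.png')[150:350,170:470];cv2.imwrite('pics/x3.png',np.hstack([cv2.resize(cv2.imread('pics/w3.png'),(400,300)),cv2.resize(a,(400,300))[:300]]))
for q in('collar','hook','box_yellow','stop'):
    for n,cc in(('wrist',c),('side',d)):
        l=bot.landmark_of(n,q)
        if l: print(q,n,l[0],atz(cc,l[0]['pixel'],{'collar':zo,'hook':zo}.get(q,.012)))
E
```

```text
8.65 [0.3937 0.0145 0.0963] [-178.8855   -0.008     1.3965] [ 0.302  -0.0564 -1.3963] 0.016132728043632198
0 296 328 [0.5106 0.0183 0.1153]
30 298 330 [0.502  0.0174 0.1153]
60 298 330 [0.493  0.0172 0.1153]
90 299 330 [0.4836 0.0169 0.1153]
120 300 330 [0.4739 0.0165 0.1153]
150 301 330 [0.4637 0.016  0.1153]
180 301 330 [0.453  0.0158 0.1153]
210 293 340 [0.4418 0.0152 0.1153]
240 293 340 [0.43   0.0149 0.1153]
270 295 340 [0.4177 0.0142 0.1153]
300 295 340 [0.4046 0.0138 0.1153]
330 298 337 [0.3908 0.0135 0.1153]
360 297 338 [0.3762 0.0131 0.1153]
390 298 339 [0.3607 0.0123 0.1153]
collar side {'pixel': [345.4, 373.8], 'p': 0.44} [0.3728 0.361  0.1153]
hook wrist {'pixel': [320.5, 315.8], 'p': 0.7} [0.3975 0.0124 0.1153]
hook side {'pixel': [375.7, 244.2], 'p': 0.65} [0.403  0.0051 0.1153]
box_yellow side {'pixel': [274.0, 253.5], 'p': 0.58} [0.6658 0.0354 0.012 ]
stop side {'pixel': [295.6, 281.0], 'p': 0.64} [0.58   0.1022 0.012 ]
```

View pics/x3.png

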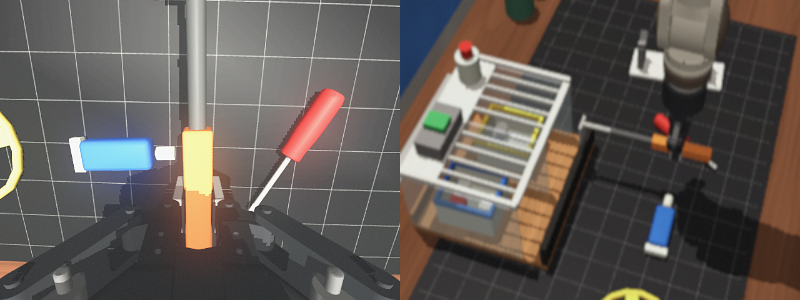

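Emit:
send_rows:
  moves: [0, 0.5, 0, -0.13, 0, -0.11, 1, 0, 0.5, 0, 0, 0, -0.11, 1, 0, 0, 0, 0, 0, 0, 1]

```text
time: 9.57
ee_pos: [0.3941, 0.0131, 0.096]
tcp_rot: [-178.9, 0.0, 1.1]
wrist_force: [0.3, -0.1, -1.5]
opening: 0.0159
grasp_force: 107.3
```

```bash
python3 - <<'E'
from h import *
o=bot.get_obs();print(o['time'],o['q'],o['wrist_force'],o['torque'])
E
```

```text
9.575 [  1.08820479 -17.19988802 -25.15345532  82.08141251   1.13608282
 179.94110468] [ 0.26312377 -0.06234382 -1.46492428] [-0.08231382  0.02703849  0.03500107]
```

Emit:
send_rows:
  moves: [0, 0, 0, -0.13, 0, 0.25, 1, 0, 0, 0, 0, 0, 0, 1]

```text
time: 9.82
ee_pos: [0.3941, 0.0134, 0.096]
tcp_rot: [180.0, 0.1, 3.4]
wrist_force: [-0.3, 0.5, -2.1]
opening: 0.0162
grasp_force: 107.2
```

```bash
python3 - <<'E'
from h import *
o=bot.get_obs();print(o['time'],o['q'],o['ee_pos'],o['tcp_rot'])
E
```

```text
9.825 [ 1.95836816e+00 -1.71479975e+01 -2.51085539e+01  8.21178456e+01
 -2.48454424e-02  1.78569935e+02] [0.39412398 0.01335274 0.09602827] [1.79977119e+02 7.89977370e-02 3.38843396e+00]
```

Good, margin 1.4°. Enter the bay.

Emit:
send_rows:
  moves: [0.8, 0, 0, 0, 0, 0, 1, 1, 0, 0, 0, 0, 0, 1, 1, 0, 0, 0, 0, 0, 1, 1, 0, 0, 0, 0, 0, 1, 1, 0, 0, 0, 0, 0, 1, 0.15, 0, 0, 0, 0, 0, 1, 0, 0, 0, 0, 0, 0, 1]

```text
time: 10.7
ee_pos: [0.5174, 0.0132, 0.0958]
tcp_rot: [-180.0, 0.1, 3.3]
wrist_force: [-0.2, -0.3, -1.6]
opening: 0.0163
grasp_force: 107.2
```

```bash
python3 - <<'E'
from h import *
o=bot.get_obs();print(o['time'],o['q'][5],o['ee_pos'],o['tcp_rot'],o['wrist_force'])
cam('wrist','w4.png');cam('side','d4.png')
a=cv2.imread('pics/d4.png')[180:330,180:380];cv2.imwrite('pics/x4.png',np.hstack([cv2.resize(cv2.imread('pics/w4.png'),(400,300)),cv2.resize(a,(400,300),interpolation=cv2.INTER_CUBIC)]))
E
```

```text
10.7 178.1487067430437 [0.51738124 0.01319132 0.09575641] [-1.79990830e+02  1.34006458e-01  3.30915060e+00] [-0.22519052 -0.27346972 -1.56234701]
```

View pics/x4.png

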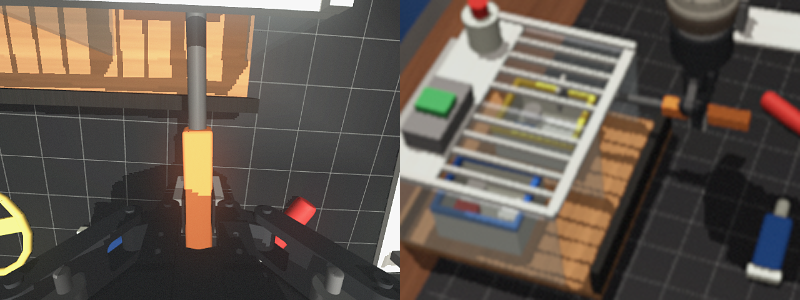

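```bash
python3 - <<'E'
from h import *
np.set_printoptions(precision=4,suppress=True)
c=cam('side')
for L in(.165,.17,.18,.2): print(L,proj(c,[.5214+L*.998,.0135+L*.066,.119]))
print(atz(c,[261,219],.119))
for p in([278.5,227.5],[270,247],[234,222]): print(p,atz(c,p,.072))
im=cv2.imread('pics/d4.png')
h=cv2.cvtColor(im,cv2.COLOR_BGR2HSV); m=cv2.inRange(h,(24,100,90),(34,255,255)); m[:215]=0;m[260:]=0;m[:,:220]=0;m[:,285:]=0
ed=[]
W=np.array([atz(c,p,.072)[:2] for p in np.argwhere(m)[:,::-1].astype(float)],np.float32)
print(len(W)); r=cv2.minAreaRect(W);print(r,cv2.boxPoints(r))
# front rim: for y bins, min x
for y in np.arange(-.01,.1,.01):
    k=W[abs(W[:,1]-y)<.005]
    if len(k): print(round(y,3),np.sort(k[:,0])[[0,-1]], len(k))
cv2.imwrite('pics/x5.png',cv2.resize(im[205:265,220:300],(800,600),interpolation=cv2.INTER_CUBIC))
E
```

```text
0.165 [265.5186 221.4757]
0.17 [263.6411 221.1025]
0.18 [259.8932 220.3576]
0.2 [252.4248 218.8735]
[0.7002 0.0201 0.119 ]
[278.5, 227.5] [ 0.6655 -0.0058  0.072 ]
[270, 247] [0.6615 0.0634 0.072 ]
[234, 222] [0.7842 0.0137 0.072 ]
163
((0.7192604541778564, 0.042642537504434586), (0.10993242263793945, 0.09528335183858871), 2.353482961654663) [[ 0.6624  0.088 ]
 [ 0.6663 -0.0072]
 [ 0.7761 -0.0027]
 [ 0.7722  0.0925]]
-0.01 [0.6724 0.6837] 2
0.0 [0.666  0.7531] 69
0.01 [0.6672 0.7477] 9
0.02 [0.6719 0.6719] 1
0.03 [0.6682 0.6731] 4
0.04 [0.6642 0.6741] 12
0.05 [0.6654 0.6715] 3
0.06 [0.6639 0.7735] 8
0.07 [0.6663 0.772 ] 3
0.09 [0.666  0.7693] 52
```

View pics/x5.png

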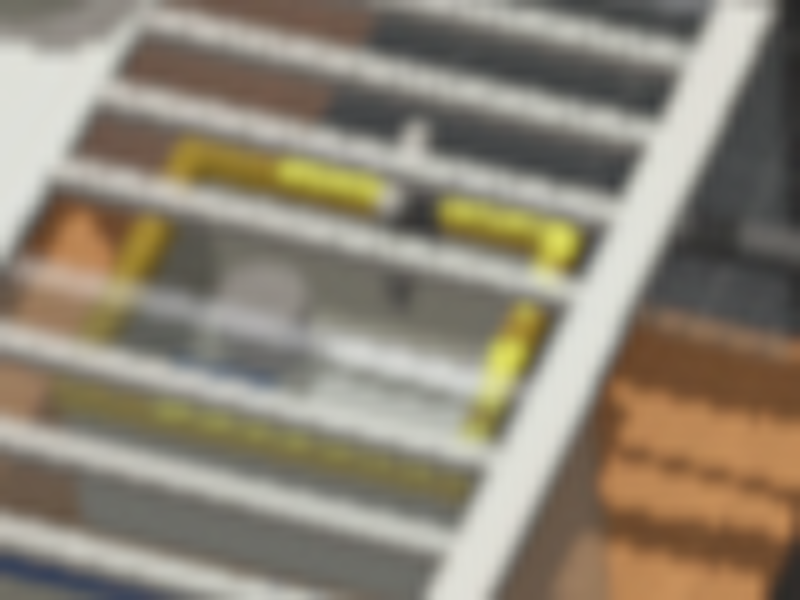

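Emit:
send_rows:
  moves: [0, 0, -0.6, 0, 0, 0, 1, 0, 0, -0.68, 0, 0, 0, 1, 0, 0, 0, 0, 0, 0, 1, -0.2, 0, 0, 0, 0, 0, 1, -0.2, 0, 0, 0, 0, 0, 1, -0.15, 0, 0, 0, 0, 0, 1, -0.15, 0, 0, 0, 0, 0, 1]

```text
time: 11.72
ee_pos: [0.5002, 0.0131, 0.0643]
tcp_rot: [-180.0, 0.0, 3.3]
wrist_force: [0.7, -0.4, -0.8]
opening: 0.0159
grasp_force: 107.3
```

Emit:
send_rows:
  moves: [-0.15, 0, 0, 0, 0, 0, 1, -0.15, 0, 0, 0, 0, 0, 1]

```text
time: 11.98
ee_pos: [0.4926, 0.0131, 0.0641]
tcp_rot: [-180.0, 0.1, 3.3]
wrist_force: [-0.5, -0.6, -1.7]
opening: 0.0159
grasp_force: 107.3
```

Emit:
send_rows:
  moves: [-0.15, 0, 0, 0, 0, 0, 1, -0.15, 0, 0, 0, 0, 0, 1]

```text
time: 12.22
ee_pos: [0.4854, 0.0131, 0.0641]
tcp_rot: [-180.0, 0.0, 3.3]
wrist_force: [1.9, -0.2, -2.1]
opening: 0.0164
grasp_force: 107.2
```

Emit:
send_rows:
  moves: [-0.2, 0, 0, 0, 0, 0, 1, -0.2, 0, 0, 0, 0, 0, 1]

```text
time: 12.48
ee_pos: [0.4751, 0.0131, 0.0641]
tcp_rot: [-180.0, 0.1, 3.3]
wrist_force: [1.7, 0.4, -2.1]
opening: 0.016
grasp_force: 107.2
```

Emit:
send_rows:
  moves: [-0.2, 0, 0, 0, 0, 0, 1, -0.2, 0, 0, 0, 0, 0, 1, -0.2, 0, 0, 0, 0, 0, 1]

```text
time: 12.85
ee_pos: [0.46, 0.0132, 0.064]
tcp_rot: [-180.0, 0.1, 3.3]
wrist_force: [2.1, -0.2, -2.3]
opening: 0.0165
grasp_force: 107.2
```

Emit:
send_rows:
  moves: [-0.2, 0, 0, 0, 0, 0, 1, -0.2, 0, 0, 0, 0, 0, 1, -0.2, 0, 0, 0, 0, 0, 1]

```text
time: 13.22
ee_pos: [0.445, 0.0131, 0.0641]
tcp_rot: [-180.0, 0.1, 3.3]
wrist_force: [2.2, 0.9, -1.5]
opening: 0.0161
grasp_force: 107.2
```

```bash
python3 - <<'E'
from h import *
np.set_printoptions(precision=4,suppress=True)
o=bot.get_obs();print(o['time'],o['q'][5],o['ee_pos'],o['wrist_force'])
cs=cam('scene','s6.png');cd=cam('side','d6.png')
a=cv2.imread('pics/d6.png')[200:300,220:330];b=cv2.imread('pics/s6.png')[215:305,235:335]
cv2.imwrite('pics/x6.png',np.hstack([cv2.resize(a,(400,364),interpolation=cv2.INTER_CUBIC),cv2.resize(b,(400,364),interpolation=cv2.INTER_CUBIC)]))
for n,c in(('scene',cs),('side',cd)):
  h=cv2.cvtColor(c['color'],cv2.COLOR_RGB2HSV); m=cv2.inRange(h,(24,100,90),(34,255,255))
  P=np.argwhere(m)[:,::-1].astype(float)
  W=np.array([atz(c,p,.072)[:2] for p in P],np.float32)
  W=W[(W[:,0]>.55)&(W[:,0]<.78)&(W[:,1]>-.03)&(W[:,1]<.105)]
  r=cv2.minAreaRect(W);print(n,len(W),r,cv2.boxPoints(r))
E
```

```text
13.225 178.38539537448176 [0.445  0.0131 0.0641] [ 2.205   0.9052 -1.4843]
scene 560 ((0.6770817041397095, 0.04124719649553299), (0.11450541019439697, 0.09660885483026505), 1.0863946676254272) [[ 0.6189  0.0885]
 [ 0.6208 -0.0081]
 [ 0.7352 -0.006 ]
 [ 0.7334  0.0906]]
side 320 ((0.6747376322746277, 0.041044656187295914), (0.11720233410596848, 0.09960717707872391), 2.3985490798950195) [[ 0.6141  0.0884]
 [ 0.6183 -0.0112]
 [ 0.7354 -0.0063]
 [ 0.7312  0.0933]]
```

View pics/x6.png

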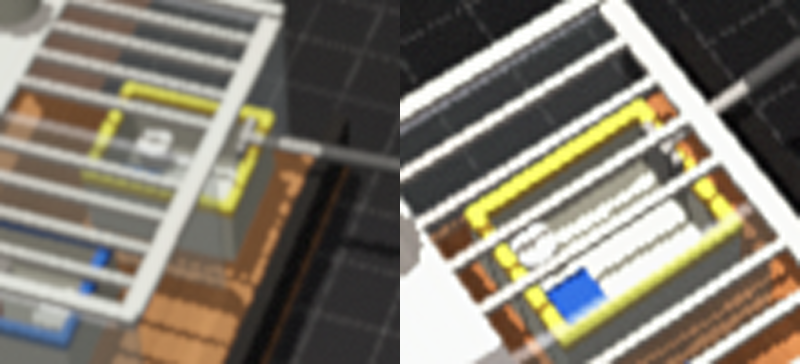

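Emit:
send_rows:
  moves: [-0.2, 0, 0, 0, 0, 0, 1, -0.2, 0, 0, 0, 0, 0, 1, -0.2, 0, 0, 0, 0, 0, 1, -0.2, 0, 0, 0, 0, 0, 1, -0.2, 0, 0, 0, 0, 0, 1]

```text
time: 13.95
ee_pos: [0.42, 0.0131, 0.0641]
tcp_rot: [-180.0, 0.1, 3.3]
wrist_force: [1.9, -0.6, -2.8]
opening: 0.016
grasp_force: 107.2
```

Emit:
send_rows:
  moves: [-0.08, 0, 0, 0, 0, 0, 1, -0.08, 0, 0, 0, 0, 0, 1]

```text
time: 14.2
ee_pos: [0.4163, 0.0131, 0.0641]
tcp_rot: [-180.0, 0.1, 3.3]
wrist_force: [1.8, -0.5, -1.5]
opening: 0.0161
grasp_force: 107.2
```

Emit:
send_rows:
  moves: [-0.06, 0, 0, 0, 0, 0, 1]

```text
time: 14.32
ee_pos: [0.4148, 0.0131, 0.0641]
tcp_rot: [-180.0, 0.1, 3.3]
wrist_force: [1.9, -0.7, -1.0]
opening: 0.0165
grasp_force: 107.2
```

Emit:
send_rows:
  moves: [-0.06, 0, 0, 0, 0, 0, 1]

```text
time: 14.45
ee_pos: [0.4133, 0.0131, 0.064]
tcp_rot: [-180.0, 0.1, 3.3]
wrist_force: [1.1, -0.3, -1.4]
opening: 0.0159
grasp_force: 107.2
```

Emit:
send_rows:
  moves: [-0.06, 0, 0, 0, 0, 0, 1]

```text
time: 14.58
ee_pos: [0.4118, 0.0131, 0.064]
tcp_rot: [-180.0, 0.1, 3.3]
wrist_force: [1.8, 0.7, -1.6]
opening: 0.0161
grasp_force: 107.2
```

Emit:
send_rows:
  moves: [-0.06, 0, 0, 0, 0, 0, 1]

```text
time: 14.7
ee_pos: [0.4103, 0.0132, 0.064]
tcp_rot: [-180.0, 0.1, 3.3]
wrist_force: [1.9, -0.2, -1.4]
opening: 0.016
grasp_force: 107.2
```

Emit:
send_rows:
  moves: [-0.05, 0, 0, 0, 0, 0, 1]

```text
time: 14.82
ee_pos: [0.409, 0.0132, 0.064]
tcp_rot: [-180.0, 0.1, 3.3]
wrist_force: [2.4, 0.1, -1.2]
opening: 0.0159
grasp_force: 107.2
```

Emit:
send_rows:
  moves: [-0.05, 0, 0, 0, 0, 0, 1]

```text
time: 14.95
ee_pos: [0.408, 0.0131, 0.0641]
tcp_rot: [-180.0, 0.1, 3.3]
wrist_force: [2.4, 0.0, -2.1]
opening: 0.0162
grasp_force: 107.2
```

Emit:
send_rows:
  moves: [-0.04, 0, 0, 0, 0, 0, 1]

```text
time: 15.08
ee_pos: [0.4079, 0.0132, 0.0644]
tcp_rot: [-180.0, -0.1, 3.3]
wrist_force: [10.2, 0.9, -3.6]
opening: 0.0161
grasp_force: 107.1
```

Emit:
send_rows:
  moves: [0, 0, 0, 0, 0, 0, 1]

```text
time: 15.2
ee_pos: [0.4079, 0.0132, 0.0644]
tcp_rot: [-180.0, -0.1, 3.3]
wrist_force: [8.1, 0.2, -4.0]
opening: 0.0163
grasp_force: 107.2
```

Emit:
send_rows:
  moves: [0, 0, 0, 0, 0, 0, 1]

```text
time: 15.32
ee_pos: [0.4079, 0.0132, 0.0644]
tcp_rot: [-180.0, -0.1, 3.3]
wrist_force: [7.9, -0.2, -4.3]
opening: 0.0164
grasp_force: 107.2
```

Emit:
send_rows:
  moves: [-0.01, 0, 0, 0, 0, 0, 1, 0, 0, 0, 0, 0, 0, 1]

```text
time: 15.58
ee_pos: [0.4079, 0.0132, 0.0644]
tcp_rot: [-180.0, -0.1, 3.3]
wrist_force: [8.7, 0.9, -3.9]
opening: 0.0162
grasp_force: 107.1
```

Emit:
send_rows:
  moves: [0, 0, 0, 0, 0, 0, 1, 0, 0, 0, 0, 0, 0, 1]

```text
time: 15.82
ee_pos: [0.4079, 0.0132, 0.0644]
tcp_rot: [-180.0, -0.1, 3.3]
wrist_force: [8.4, 1.1, -4.0]
opening: 0.0159
grasp_force: 107.1
```

Emit:
send_rows:
  moves: [0, 0, 0, 0, 0, 0, 1, 0, 0, 0, 0, 0, 0, 1]

```text
time: 16.08
ee_pos: [0.4078, 0.0132, 0.0644]
tcp_rot: [-180.0, -0.1, 3.3]
wrist_force: [8.1, -0.7, -4.7]
opening: 0.0161
grasp_force: 107.1
```

```bash
python3 - <<'E'
from h import *
np.set_printoptions(precision=4,suppress=True)
o=bot.get_obs();print(o['time'],o['ee_pos'],o['wrist_force'])
cs=cam('scene','s7.png');cd=cam('side','d7.png')
a=cv2.imread('pics/d7.png')[200:300,230:340];b=cv2.imread('pics/s7.png')[215:305,255:355]
cv2.imwrite('pics/x7.png',np.hstack([cv2.resize(a,(400,364),interpolation=cv2.INTER_CUBIC),cv2.resize(b,(400,364),interpolation=cv2.INTER_CUBIC)]))
for n,c in(('scene',cs),('side',cd)):
  h=cv2.cvtColor(c['color'],cv2.COLOR_RGB2HSV); m=cv2.inRange(h,(24,100,90),(34,255,255))
  P=np.argwhere(m)[:,::-1].astype(float)
  W=np.array([atz(c,p,.072)[:2] for p in P],np.float32)
  W=W[(W[:,0]>.55)&(W[:,0]<.78)&(W[:,1]>-.03)&(W[:,1]<.105)]
  r=cv2.minAreaRect(W);print(n,len(W),r,cv2.boxPoints(r))
print(bot.get_obs()['wrist_force'],bot.get_obs()['time'])
E
```

```text
16.075 [0.4078 0.0132 0.0644] [ 8.0648 -0.654  -4.6715]
scene 531 ((0.6389685273170471, 0.04019925370812416), (0.11593151837587357, 0.09631221741437912), 1.4785974025726318) [[ 0.5798  0.0868]
 [ 0.5823 -0.0094]
 [ 0.6982 -0.0064]
 [ 0.6957  0.0898]]
side 322 ((0.6374505758285522, 0.03934091329574585), (0.11744570732116699, 0.09987187385559082), 2.349579334259033) [[ 0.5767  0.0868]
 [ 0.5808 -0.013 ]
 [ 0.6982 -0.0081]
 [ 0.6941  0.0916]]
[ 8.2834  1.0388 -3.5184] 16.175
```

View pics/x7.png

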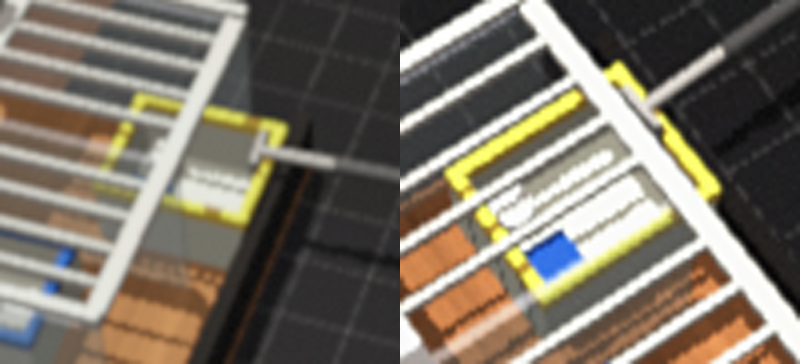

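```bash
python3 - <<'E'
from h import *
np.set_printoptions(precision=4,suppress=True)
for n,f in(('scene','s7.png'),('side','d7.png')):
  c=cam(n);im=cv2.imread('pics/'+f)
  h=cv2.cvtColor(im,cv2.COLOR_BGR2HSV); 
  def fit(m,z,ylo,yhi,xlo,xhi,w):
    P=np.argwhere(m)[:,::-1].astype(float); W=np.array([atz(c,p,z)[:2] for p in P])
    W=W[(W[:,0]>xlo)&(W[:,0]<xhi)]
    Y=np.arange(ylo,yhi,w); X=[];YY=[]
    for y in Y:
        k=W[(abs(W[:,1]-y)<w/2)]
        if len(k)>1: X.append(k[:,0].min());YY.append(y)
    X=np.array(X);YY=np.array(YY)
    p=np.polyfit(YY,X,1)
    for _ in range(4):
        r=X-np.polyval(p,YY);k=abs(r)<max(.002,1.2*np.median(abs(r)));p=np.polyfit(YY[k],X[k],1)
    return round(-np.degrees(np.arctan(p[0])),2),round(np.polyval(p,.04),4),len(X),k.sum()
  y=cv2.inRange(h,(24,100,90),(34,255,255))
  print(n,'rim front',fit(y,.072,0,.08,.56,.62,.006))
  w=cv2.inRange(h,(0,0,185),(180,50,255))
  print(n,'roof front',fit(w,.15,-.02,.235,.59,.66,.008))
  s=bot.trace(n,'stop')[0]['region']
  print(n,'stop',fit(s,.06,.0,.22,.54,.62,.008),fit(s,.06,.1,.22,.54,.62,.006))
E
```

```text
scene rim front (np.float64(1.33), np.float64(0.5819), 13, np.int64(13))
scene roof front (np.float64(1.03), np.float64(0.6191), 32, np.int64(28))
scene stop (np.float64(0.7), np.float64(0.5734), 27, np.int64(27)) (np.float64(-0.33), np.float64(0.5713), 20, np.int64(20))
side rim front (np.float64(1.16), np.float64(0.58), 12, np.int64(11))
side roof front (np.float64(1.11), np.float64(0.6193), 32, np.int64(28))
side stop (np.float64(1.2), np.float64(0.5603), 27, np.int64(24)) (np.float64(0.07), np.float64(0.5582), 20, np.int64(20))
```

Emit:
send_rows:
  moves: [-0.03, 0, 0, 0, 0, 0, 1, 0, 0, 0, 0, 0, 0, 1]

```text
time: 16.62
ee_pos: [0.4078, 0.0133, 0.0646]
tcp_rot: [-180.0, -0.2, 3.3]
wrist_force: [12.6, 0.9, -4.7]
opening: 0.0162
grasp_force: 107.2
```

Emit:
send_rows:
  moves: [0, 0, 0, 0, 0, 0, 1, 0, 0, 0, 0, 0, 0, 1, 0, 0, 0, 0, 0, 0, 1, 0, 0, 0, 0, 0, 0, 1]

```text
time: 17.12
ee_pos: [0.4077, 0.0133, 0.0646]
tcp_rot: [-180.0, -0.2, 3.3]
wrist_force: [11.4, 1.1, -4.8]
opening: 0.0159
grasp_force: 107.2
```

Emit:
send_rows:
  moves: [0.1, 0, 0, 0, 0, 0, 1, 0.2, 0, 0, 0, 0, 0, 1, 0.2, 0, 0, 0, 0, 0, 1, 0, 0, 0.5, 0, 0, 0, 1, 0, 0, 0.7, 0, 0, 0, 1, 0, 0, 0.3, 0, 0, 0, 1, 0, 0, 0, 0, 0, 0, 1]

```text
time: 18.0
ee_pos: [0.4188, 0.0132, 0.1025]
tcp_rot: [-180.0, -0.0, 3.3]
wrist_force: [-0.4, 0.3, -1.6]
opening: 0.016
grasp_force: 107.7
```

Emit:
send_rows:
  moves: [-1, 0, 0.2, 0, 0, 0, 1, -1, 0, 0.6, 0, 0, 0, 1, 0, -0.96, 0.8, 0, 0, 0.1, 1, 0, -0.96, 0.1, 0, 0, 0.1, 1, 0, -0.96, 0, 0, 0, 0.1, 1, 0.2, -0.96, 0, 0, 0, 0, 1, 0.3, -0.96, 0, 0, 0, 0, 1, 0.3, -0.96, 0, 0, 0, 0, 1]

```text
time: 19.0
ee_pos: [0.3883, -0.1316, 0.1437]
tcp_rot: [-180.0, 0.1, 5.9]
wrist_force: [0.3, 0.2, -0.9]
opening: 0.016
grasp_force: 107.7
```

Emit:
send_rows:
  moves: [0.3, -0.96, 0, 0, 0, 0, 1, 0.3, -0.96, 0, 0, 0, 0, 1, 0.3, -0.96, 0, 0, 0, 0, 1, 0.3, -0.96, 0, 0, 0, 0, 1, 0.3, -0.96, 0, 0, 0, 0, 1, 0.3, -0.96, 0, 0, 0, 0, 1, 0, 0, 0, 0, 0, 0, 1]

```text
time: 19.88
ee_pos: [0.4333, -0.2758, 0.1431]
tcp_rot: [-180.0, 0.1, 5.8]
wrist_force: [0.2, -0.6, -1.5]
opening: 0.016
grasp_force: 107.7
```

```bash
python3 - <<'E'
from h import *
np.set_printoptions(precision=4,suppress=True)
o=bot.get_obs();print(o['time'],o['ee_pos'],o['tcp_rot'],o['wrist_force'],o['q'][5])
c=cam('wrist','w8.png');cs=cam('scene','s8.png');cd=cam('side','d8.png')
zo=o['ee_pos'][2]+.019
m=bot.trace('wrist','hook')[0]['region']; ys,xs=np.nonzero(m)
for v in list(range(0,180,40))+list(range(196,214,3))+list(range(220,400,40)):
    r=xs[ys==v]
    if len(r): print(v,r.min(),r.max(),atz(c,[(r.min()+r.max())/2,v],zo))
a=cv2.imread('pics/d8.png')[130:250,300:440];b=cv2.imread('pics/s8.png')[60:200,210:360]
cv2.imwrite('pics/x8.png',np.hstack([cv2.resize(a,(400,364),interpolation=cv2.INTER_CUBIC),cv2.resize(b,(400,364),interpolation=cv2.INTER_CUBIC)]))
P=[bot.landmark_of(n,'collar') for n in('scene','side')]
if all(P): print(P[0][0],P[1][0],tri((cs,P[0][0]['pixel']),(cd,P[1][0]['pixel'])))
E
```

```text
19.875 [ 0.4333 -0.2758  0.1431] [-179.9552    0.1396    5.8004] [ 0.1801 -0.6018 -1.4617] 141.74805525194185
160 475 605 [ 0.5078 -0.3502  0.1621]
196 465 594 [ 0.4946 -0.35    0.1621]
199 466 592 [ 0.4935 -0.3501  0.1621]
202 466 591 [ 0.4924 -0.3502  0.1621]
205 466 589 [ 0.4912 -0.3502  0.1621]
208 466 587 [ 0.49   -0.3501  0.1621]
211 467 585 [ 0.4889 -0.3502  0.1621]
220 469 579 [ 0.4854 -0.3504  0.1621]
{'pixel': [254.1, 121.9], 'p': 0.91} {'pixel': [344.1, 151.4], 'p': 0.92} (array([ 0.5621, -0.2545,  0.1651]), array([2.2, 1.8]))
```

View pics/x8.png

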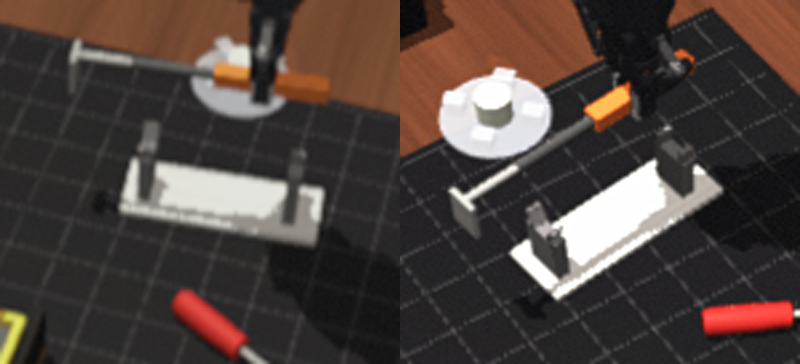

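```bash
python3 - <<'E'
from h import *
a=cv2.imread('pics/w2.png');b=cv2.imread('pics/w8.png')
for nm in(a,b):
    h=cv2.cvtColor(nm,cv2.COLOR_BGR2HSV);m=cv2.inRange(h,(8,120,120),(28,255,255));m[:,:270]=0;m[:,360:]=0
    ys,xs=np.nonzero(m);print('orange rows',np.percentile(ys,[0.5,99.5]),'cols',[ (xs[ys==v].min(),xs[ys==v].max()) for v in(220,260,300,380) if (ys==v).any()])
for r in((5,60),(60,120),(195,240)):
    t=a[r[0]+8:r[1],285:345]; R=cv2.matchTemplate(b[max(0,r[0]-8):r[1]+16,270:360],t,cv2.TM_CCOEFF_NORMED);_,v,_,p=cv2.minMaxLoc(R)
    print(r,v,p[0]-15,p[1]-(r[0]+8-max(0,r[0]-8)))
E
```

```text
orange rows [207. 396.] cols [(np.int64(292), np.int64(339)), (np.int64(293), np.int64(339)), (np.int64(294), np.int64(339)), (np.int64(297), np.int64(338))]
orange rows [207. 396.] cols [(np.int64(292), np.int64(339)), (np.int64(293), np.int64(339)), (np.int64(294), np.int64(339)), (np.int64(297), np.int64(338))]
(5, 60) 0.9897204041481018 0 -2
(60, 120) 0.9504865407943726 0 -2
(195, 240) 0.984455406665802 0 0
```

Emit:
send_rows:
  moves: [0.01, 0.024, -0.8, 0, 0, 0.014, 1, 0, 0, -0.8, 0, 0, 0, 1, 0, 0, -0.8, 0, 0, 0, 1, 0, 0, -0.8, 0, 0, 0, 1, 0, 0, -0.3, 0, 0, 0, 1, 0, 0, -0.1, 0, 0, 0, 1]

```text
time: 20.92
ee_pos: [0.4336, -0.274, 0.0542]
tcp_rot: [-180.0, 0.1, 6.0]
wrist_force: [-1.1, -1.2, -0.6]
opening: 0.0161
grasp_force: 107.7
```

Emit:
send_rows:
  moves: [0, 0, -0.08, 0, 0, 0, 1, 0, 0, 0, 0, 0, 0, 1]

```text
time: 21.18
ee_pos: [0.4339, -0.2744, 0.0525]
tcp_rot: [180.0, 0.0, 6.0]
wrist_force: [0.2, -0.4, -1.0]
opening: 0.0163
grasp_force: 107.7
```

Emit:
send_rows:
  moves: [0, 0, -0.08, 0, 0, 0, 1, 0, 0, 0, 0, 0, 0, 1]

```text
time: 21.42
ee_pos: [0.4336, -0.2743, 0.05]
tcp_rot: [-180.0, 0.1, 6.0]
wrist_force: [-0.4, -0.5, -1.4]
opening: 0.0158
grasp_force: 107.7
```

Emit:
send_rows:
  moves: [0, -0.035, -0.04, 0, 0, 0, 1, 0, 0, 0, 0, 0, 0, 1]

```text
time: 21.68
ee_pos: [0.4336, -0.2752, 0.049]
tcp_rot: [-180.0, 0.1, 6.0]
wrist_force: [-0.7, 0.7, -1.6]
opening: 0.0162
grasp_force: 107.7
```

Emit:
send_rows:
  moves: [0, 0, -0.04, 0, 0, 0, 1, 0, 0, 0, 0, 0, 0, 1]

```text
time: 21.92
ee_pos: [0.4337, -0.2752, 0.0483]
tcp_rot: [180.0, 0.1, 6.0]
wrist_force: [-1.7, -0.4, 1.8]
opening: 0.016
grasp_force: 108.4
```

Emit:
send_rows:
  moves: [0, 0, -0.04, 0, 0, 0, 1, 0, 0, 0, 0, 0, 0, 1]

```text
time: 22.18
ee_pos: [0.4337, -0.2752, 0.0483]
tcp_rot: [180.0, 0.0, 6.0]
wrist_force: [-5.2, 1.5, 10.4]
opening: 0.0161
grasp_force: 109.7
```

Emit:
send_rows:
  moves: [0, 0, 0.03, 0, 0, 0, 1, 0, 0, 0, 0, 0, 0, 1, 0, 0, 0, 0, 0, 0, 0.4, 0, 0, 0, 0, 0, 0, 0.2, 0, 0, 0, 0, 0, 0, -0.2, 0, 0, 0, 0, 0, 0, -0.6, 0, 0, 0, 0, 0, 0, -1, 0, 0, 0, 0, 0, 0, -1]
  squeeze: 20

```text
time: 23.18
ee_pos: [0.4336, -0.2751, 0.0478]
tcp_rot: [-180.0, 0.1, 6.0]
wrist_force: [0.9, -0.9, 0.2]
opening: 0.0855
grasp_force: 0.0
```

Emit:
send_rows:
  moves: [0, 0, 0, 0, 0, 0, -1, 0, 0, 0.4, 0, 0, 0, -1, 0, 0, 0.8, 0, 0, 0, -1, 0, 0, 1, 0, 0, 0, -1, 0, 0, 1, 0, 0, 0, -1, 0, 0, 1, 0, 0, 0, -1, 0, 0, 1, 0, 0, 0, -1, 0, 0, 1, 0, 0, 0, -1]

```text
time: 24.18
ee_pos: [0.4336, -0.2751, 0.2045]
tcp_rot: [180.0, 0.0, 6.0]
wrist_force: [0.4, -0.4, 0.5]
opening: 0.0855
grasp_force: 0.0
```

Emit:
send_rows:
  moves: [0.3, 0.4, 0, 0, 0, -0.25, -1, 0, 0, 0, 0, 0, -0.25, -1, 0, 0, 0, 0, 0, -0.2, -1, 0, 0, 0, 0, 0, 0, -1]

```text
time: 24.68
ee_pos: [0.4408, -0.2653, 0.2026]
tcp_rot: [-180.0, 0.1, -0.0]
wrist_force: [-0.2, 0.6, 0.4]
opening: 0.0855
grasp_force: 0.0
```

```bash
python3 - <<'E'
from h import *
np.set_printoptions(precision=4,suppress=True)
o=bot.get_obs();print(o['time'],o['ee_pos'],o['tcp_rot'],o['wrist_force'],o['opening'])
c=cam('wrist','w9.png');cs=cam('scene','s9.png');cd=cam('side','d9.png')
l=max(bot.trace('wrist','hook'),key=lambda k:k['p']);m=l['region'];print(l['extent'],l['p']);ys,xs=np.nonzero(m)
for v in range(ys.min(),ys.max(),30):
    r=xs[ys==v]
    if len(r): print(v,r.min(),r.max(),atz(c,[(r.min()+r.max())/2,v],.065))
for q in('collar','hook'):
    P=[bot.landmark_of(n,q) for n in('scene','side')]
    if all(P): print(q,P[0][0],P[1][0],tri((cs,P[0][0]['pixel']),(cd,P[1][0]['pixel'])))
a=cv2.imread('pics/w9.png');b=cv2.imread('pics/s9.png')[80:330,170:420]
cv2.imwrite('pics/x9.png',np.hstack([cv2.resize(a,(400,300)),cv2.resize(b,(400,400),interpolation=cv2.INTER_CUBIC)[:300]]))
E
```

```text
24.675 [ 0.4408 -0.2653  0.2026] [-179.9848    0.1008   -0.0437] [-0.167   0.5942  0.38  ] 0.08550672564153958
[283.6, 2.0, 349.7, 306.3] 0.89
0 281 322 [ 0.6144 -0.2542  0.065 ]
30 301 310 [ 0.5949 -0.2569  0.065 ]
60 304 314 [ 0.5746 -0.2594  0.065 ]
90 305 320 [ 0.5535 -0.262   0.065 ]
120 309 322 [ 0.5315 -0.2643  0.065 ]
150 313 326 [ 0.5085 -0.2675  0.065 ]
180 316 332 [ 0.4843 -0.2713  0.065 ]
210 316 336 [ 0.459  -0.2731  0.065 ]
240 319 340 [ 0.4324 -0.2763  0.065 ]
270 323 343 [ 0.4044 -0.2798  0.065 ]
300 327 346 [ 0.3749 -0.2834  0.065 ]
collar {'pixel': [255.9, 150.1], 'p': 0.81} {'pixel': [342.6, 176.0], 'p': 0.85} (array([ 0.5656, -0.2587,  0.0667]), array([1. , 0.8]))
hook {'pixel': [297.7, 126.6], 'p': 0.63} {'pixel': [384.9, 179.6], 'p': 0.92} (array([ 0.446 , -0.2617,  0.0784]), array([1.9, 1.6]))
```

View pics/x9.png

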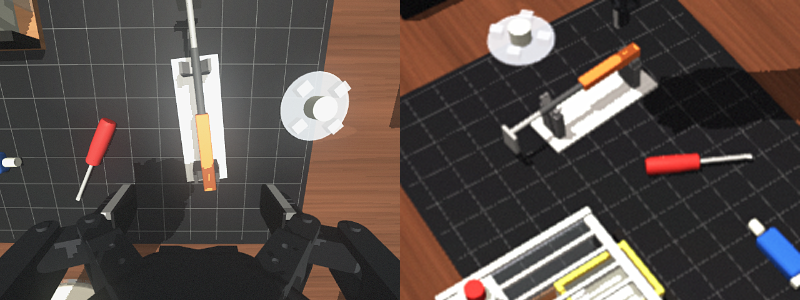

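```bash
python3 - <<'E'
from h import *
for a,b in(('s7.png','s9.png'),('d7.png','d9.png')):
    M=[cv2.inRange(cv2.cvtColor(cv2.imread('pics/'+f),cv2.COLOR_BGR2HSV),(24,100,90),(34,255,255))[200:310,200:340] for f in(a,b)]
    print([cv2.minAreaRect(np.argwhere(m)[:,::-1].astype(np.float32)) for m in M])
E
```

```text
[((100.46153259277344, 59.19230270385742), (42.98926544189453, 56.02471923828125), 56.3099365234375), ((100.34614562988281, 59.26922607421875), (42.98926544189453, 56.30207443237305), 56.3099365234375)]
[((82.6168212890625, 42.552215576171875), (47.244972229003906, 31.216176986694336), 14.620875358581543), ((82.58824157714844, 42.647056579589844), (47.536983489990234, 31.044557571411133), 14.03624439239502)]
```

Box unmoved since the snug, hook on its rest, arm clear: handing in.

```bash
python3 -c "
from workcell import bot
print(bot.job_done())"
```

```text
the job is handed in; nothing more can be done
None
```

The job is handed in at about 25 s: the yellow box is flush and square on the stop within 0.2°, snugged for over half a second at about 6 N and then 9.4 N above its 2 N slide (one reading 12.6 N, about 10.6 N above it), and the hook is back on its rest about 2 mm and 1° off how it lay.

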